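Swap the phones on the sloped desk charger

TASK

The orange phone on the sloped charging stand is full: take it off and lay it flat, screen up, on the floor of the wooden desk tray. Then put the blue phone from the notebook in its place on the charging stand: lengthwise up the slope, screen out, centred on the narrow pad, lying flat against it with its lower end down on the lip (either end may be the lower). Set both phones down without dropping them, and leave the lens, the mug, the lens cap and the card case where they are.

Things in the scene. Friction and masses are not known exactly. Their poses are not given: they have to be found in the camera images.
- orange_phone: Orange phone in a hard case, screen up at the start: 124 mm along its x, 60 mm wide along its y, 13 mm thick, about 0.19 kg. Origin: centre of its underside; z points out of the screen. It starts on the charging stand, leaning on the slope with its lower end on the lip.
- blue_phone: Blue phone in a hard case, screen up at the start: 124 mm along its x, 60 mm wide along its y, 13 mm thick, about 0.19 kg. Origin: centre of its underside; z points out of the screen. It starts lying on the notebook.
- charger: Aluminium phone charging stand, fixed to the desk: a foot 130 x 90 mm, 12 mm thick, and a post that carries the sloped black pad. Origin: under the middle of the stand, on the desk.
- charger_pad: Sloped pad of the stand, 44 mm wide, 92 long, 10 thick. x: up the slope (37 degrees above level), y: across, z: out of its face, up and towards the robot. Origin: on the face, mid-width, at the upper side of the lip, 55 mm above the desk. The lip at the low end stands 10 mm out of the face. A seated phone's underside centre is at x = 62 mm, y = 0.
- tray: Open wooden desk tray, fixed: 250 mm (x) by 160 mm (y) outside, 22 mm high, walls and floor 5 mm thick. Origin: centre of its underside. A lens cap lies near its +x end; the rest is empty.
- notebook: Closed grey notebook, fixed: 210 mm (x) by 150 mm (y), 16 mm thick. Origin: centre of its underside.
- lens: Upright black camera lens, 66 mm diameter, 80 mm tall. Origin: centre of its underside. To be left alone.
- mug: Blue mug, 76 mm diameter, 90 mm tall, handle on its +y side. Origin: centre of its underside. To be left alone.
- lens_cap: Black lens cap lying in the tray near the tray's +x end, 52 mm diameter, 9 mm thick. Origin: centre of its underside. To be left alone.
- card_case: Yellow memory card case lying on the notebook near its +x end, 36 x 50 x 10 mm. Origin: centre of its underside. To be left alone.

How it is judged:
On the way, in this order (a step that is already met when the one before it is completed fails the run):
1. the orange phone lies released and flat on the tray's floor, screen up (x of orange_phone in the frame of tray between -0.08 and 0.08 m and y of orange_phone in the frame of tray between -0.055 and 0.055 m and z of orange_phone in the frame of tray between 0 and 0.01 m and angle between orange_phone's own z axis and vertical below 0.08 rad and linear speed of orange_phone below 0.02 m/s and angular speed of orange_phone below 0.2 rad/s and contact force between the fingers and orange_phone below 0.1 N), for 0.2 s.
2. the blue phone lies released on the charging pad, centred, against the lip (x of blue_phone in the frame of charger_pad between 0.058 and 0.071 m and y of blue_phone in the frame of charger_pad between -0.01 and 0.01 m and z of blue_phone in the frame of charger_pad between -0.003 and 0.005 m and angle between the x axis of blue_phone and the x axis of charger_pad, either way round below 0.14 rad and angle between the z axis of blue_phone and the z axis of charger_pad, either way round below 0.08 rad and angle between blue_phone's own z axis and vertical below 1.2 rad and linear speed of blue_phone below 0.02 m/s and angular speed of blue_phone below 0.2 rad/s and contact force between the fingers and blue_phone below 0.1 N), for 0.2 s.
At the end, for the whole second after the job is handed in: Orange phone flat (5 deg) on the tray floor, screen up, inside the walls. Blue phone on the pad, screen out: flat on it (5 deg, 5 mm), centre within 10 mm of the pad's middle line, length within 8 deg of the slope line, lower end within 9 mm of the lip. Both released and at rest (all of step 1 and all of step 2); the robot touches nothing.
It fails at once if a phone is dropped: it moves faster than 0.75 m/s while the fingers do not touch it ((linear speed of orange_phone above 0.75 m/s and contact force between the fingers and orange_phone below 0.1 N) or (linear speed of blue_phone above 0.75 m/s and contact force between the fingers and blue_phone below 0.1 N)).
It fails at once if a bystander (lens, mug, lens cap, card case) is moved by more than 25 mm (distance of any of lens, mug, lens_cap, card_case from where it was at the start of the episode above 0.025 m).
It also fails if it takes over 53 s, if anything falls off the work surface, if the arm or the gripper's body presses on something with over 40 N, if the wrist force passes 120 N, or if a joint passes its speed limit or range.

ROBOT

A 6-joint arm with a two-finger parallel gripper is mounted at the origin on the work surface. World frame = base frame: x ahead of the robot, y to its left, z up, the work surface at z = 0. Lengths are in m, angles in rad, forces in N, time in s.
With the tool pointing down it reaches from about 0.2 to 0.875 m from the base axis. Payload 3.4 kg.
Tool frame: the origin (TCP) lies on the mounting face of the last link; the fingertips stand 199 mm ahead of it and the grasp point (between the pads) lies 180 mm ahead of it; y points along the fingers, x is the direction in which the jaws open and shut, and the axes are right-handed (so a half turn about y gives the same grasp; the last joint's range is limited). The gripper opens to 94 mm and grips with 3 to 60 N. Pads are 16 mm wide; open, the fingers measure 119 mm over their backs; the gripper's body (75 mm by 177 mm) begins 78 mm behind the grasp point.
Start: joints at [-1.407, 0.276, 1.505, -0, 1.361, -0.121], TCP at [0.162, -0.552, 0.405] pointing down, gripper open.
Joint ranges: [-2.89, 2.89], [-0.75, 2.08], [0.22, 2.7], [-1.18, 4.32], [0.11, 2.71], [-2.7, 2.7]. Speed limits (rad/s): [2.57, 2.57, 3.14, 3.14, 3.14, 3.14].

INTERFACE

Orientations are given as a rotation vector (axis times angle).
In Python, from plant import bot gives the robot as it stands.
- The arm moves only by the tool arm_command, never from a script. Its argument "moves" is one flat list of numbers, 7 for each row, row after row: the shift along the tool's x, y, z in m, then the turn, a rotation vector about the tool's x, y, z in degrees, then the opening, from 0 (shut) to 1 (fully open). A call has 1 to 10 rows; each row is the pose to reach, as a shift and turn from the pose commanded when the call began, along the tool's axes at that moment; what a row does not reach only later rows make up. A row lasts 1/10 s, in which the tool goes at most 50 mm and 8.59 degrees, less where a joint would pass 70% of its speed; a pose out of reach is approached as far as the arm can. A call with a gripper value outside its range is refused whole. The fingers move at their own pace and stop on an object; "newtons" is the grip in N (left out, the last holds). Time passes only in rows, so rows that repeat a pose let the fingers close. It gives the time, the measured TCP pose, the force and the opening at its end, in the units of the state.
- bot.state(): the state, without advancing time (a new reading comes with each control period).
- bot.camera(name): name is "side" or "top"; returns a dict with "frame" (384x512x3 uint8, red, green, blue), "intrinsics" (3x3 intrinsics, pixels), "eye" and "orientation" of the camera in the world. Camera axes: x right, y up, looking along -z (the intrinsics and any distortion apply to the point x, -y, -z); pixel columns grow to the right and rows downward; lengths in m; the calibration is good to about 2 mm. A picture is of the moment at which its call begins. There is no depth.
- bot.hand_in(): hands the job in, once; it reports no verdict.
The state is a dict: "time": time; "joints": joint angles; "qd": joint speeds; "tau": joint torques, N m; "tool_pos": TCP position; "tcp_rot": TCP orientation; "contact_force": force on the tool from outside, world axes, zero at the start; "wrist_torque": the same for the moment, N m; "finger_gap": finger opening in m.
Only numpy, scipy, OpenCV 4.12 (cv2) and the standard library are available. Lean on these libraries where they do the work, as an engineer would, in place of code of your own. Each camera call takes 0.05 s, during which the arm holds its last target. There are 200 camera calls.

## Working session

There is one attempt and no reset: what is moved stays moved. The work goes in short steps, Python scripts to look and compute and a tool call to move; the robot and the scene stay as the last step left them, time stands still between calls to the robot, and variables do not carry over. Pictures are saved under pics/ and viewed, about 8 in all and at most 12, crops included, and the job is handed in when it is done.

Besides the shell and the picture viewer there is one more tool, called after "Request:" by a JSON object that holds its "api" and its "payload". arm_command: Moves the arm, as the interface text tells. Its arguments: {"type":"object","properties":{"moves":{"type":"array"},"newtons":{"type":"number"}},"required":["moves"]}

```bash
ls; mkdir -p pics; python3 - <<'E'
from plant import bot
import cv2,numpy as np,pickle
d={}
for n in("top","side"):
    c=bot.camera(n);d[n]=c
    cv2.imwrite(f"pics/{n}0.png",cv2.resize(c["frame"][:,:,::-1],(800,600),interpolation=cv2.INTER_CUBIC))
    print(n,{k:np.round(v,4).tolist() for k,v in c.items() if k!="frame"})
pickle.dump(d,open("c0.pkl","wb"))
print(bot.state())
E
```

```text
pics
top {'intrinsics': [[369.3255, 0.0, 255.0875], [0.0, 369.3255, 193.8628], [0.0, 0.0, 1.0]], 'eye': [0.419, -0.0124, 1.1025], 'orientation': [0.0968, -0.0937, -1.5732]}
side {'intrinsics': [[437.6435, 0.0, 246.9532], [0.0, 437.6435, 191.3532], [0.0, 0.0, 1.0]], 'eye': [0.2904, 0.9437, 0.8984], 'orientation': [0.1503, -1.2036, -2.6047]}
{'time': 0.1, 'joints': array([-1.40697930e+00,  2.76502069e-01,  1.50602407e+00, -4.10870450e-06,
        1.36072289e+00, -1.21011726e-01]), 'qd': array([-0.00020665, -0.00093375, -0.00200582,  0.0008036 ,  0.00081971,
        0.00021527]), 'tau': array([ 1.45582002e-03, -4.05454731e+01, -2.37780082e+01,  7.02884467e-02,
        2.99207121e-02, -4.19869161e-05]), 'tool_pos': array([ 0.16152493, -0.55163278,  0.40390093]), 'tcp_rot': array([-1.32940552,  0.99768722, -0.99569443]), 'contact_force': array([0.47125854, 0.11169553, 1.08963696]), 'wrist_torque': array([-0.01062119, -0.07570833,  0.01345341]), 'finger_gap': 0.0935559020307541}
```

View pics/top0.png

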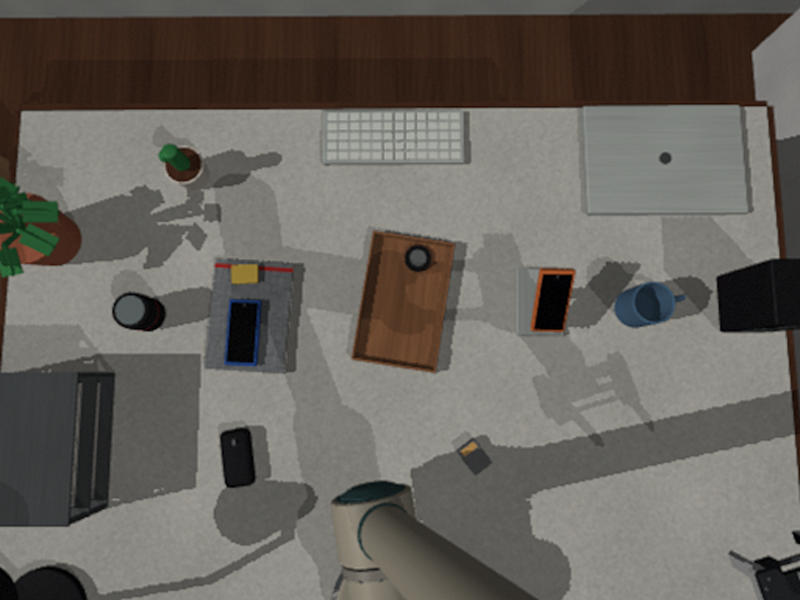

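View pics/side0.png

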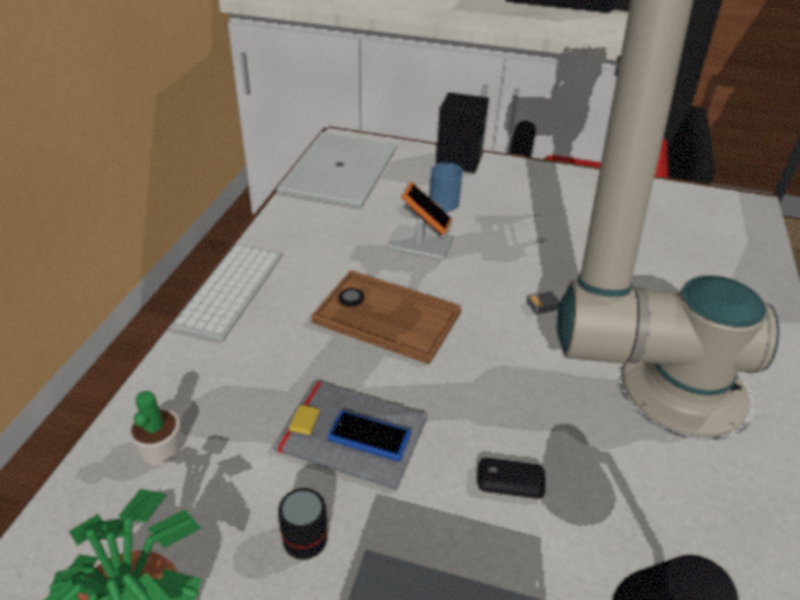

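```bash
python3 - <<'E'
from scipy.spatial.transform import Rotation as R
print(R.from_rotvec([-1.32940552,  0.99768722, -0.99569443]).as_matrix().round(3))
print(R.from_rotvec([0.0968, -0.0937, -1.5732]).as_matrix().round(3))
E
```

```text
[[ 0.281 -0.     0.96 ]
 [-0.96   0.002  0.281]
 [-0.002 -1.     0.   ]]
[[-0.004  0.993 -0.121]
 [-1.    -0.005 -0.002]
 [-0.002  0.121  0.993]]
```

```bash
cat > h.py <<'E'
import cv2,numpy as np,pickle
from scipy.optimize import minimize
from scipy.spatial.transform import Rotation as R
A=np.radians(37)
def proj(c,P):
    q=(np.asarray(P)-c["eye"])@R.from_rotvec(c["orientation"]).as_matrix()
    K=c["intrinsics"];return np.c_[K[0,2]+K[0,0]*q[:,0]/-q[:,2],K[1,2]+K[1,1]*-q[:,1]/-q[:,2]]
def unproj(c,uv,z):
    K=c["intrinsics"];uv=np.atleast_2d(uv).astype(float)
    d=np.c_[(uv[:,0]-K[0,2])/K[0,0],-(uv[:,1]-K[1,2])/K[1,1],-np.ones(len(uv))]@R.from_rotvec(c["orientation"]).as_matrix().T
    return c["eye"]+d*((z-c["eye"][2])/d[:,2])[:,None]
def box(L,W,z0,z1): return np.array([[x,y,z] for x in(-L/2,L/2) for y in(-W/2,W/2) for z in(z0,z1)])
def mask(c,roi,h,s=110,v=60):   # roi in 800x600 picture pixels x0,y0,x1,y1; filled hull
    x0,y0,x1,y1=[int(a*.64) for a in roi];H=cv2.cvtColor(c["frame"],cv2.COLOR_RGB2HSV)
    m=cv2.inRange(H,(h[0],s,v),(h[1],255,255));k=np.zeros_like(m);k[y0:y1,x0:x1]=m[y0:y1,x0:x1]
    n,l,st,_=cv2.connectedComponentsWithStats(k);i=1+st[1:,4].argmax();return cv2.convexHull(cv2.findNonZero((l==i).astype(np.uint8)))[:,0].astype(np.float32)
def iou(a,b):
    a,b=cv2.convexHull(a),cv2.convexHull(b)
    i=cv2.intersectConvexConvex(a,b)[0];return i/(cv2.contourArea(a)+cv2.contourArea(b)-i)
def grow(h):  # pixel-centre hull -> area hull
    return np.concatenate([h+np.float32(d)*.5 for d in((1,1),(1,-1),(-1,1),(-1,-1))])
def fit(f,obs,x0,step):
    g=lambda p:-sum(iou(proj(c,f(p)).astype(np.float32),grow(h)) for c,h in obs)
    r=minimize(g,x0,method="Nelder-Mead",options=dict(initial_simplex=np.vstack([x0,np.array(x0)+np.diag(step)]),maxiter=2000,xatol=1e-6,fatol=1e-7))
    return r.x,-r.fun/len(obs)
def flat(z,L=.124,W=.06,T=.013): return lambda p:box(L,W,0,T)@R.from_euler("z",p[2]).as_matrix().T+[p[0],p[1],z]
def padR(psi): return R.from_euler("zy",[psi,-A]).as_matrix()
def onpad(p): return (box(.124,.06,0,.013)+[.062,0,0])@padR(p[2]).T+[p[0],p[1],.055]
def go(s,pos,X,Y):  # world pose: TCP pos, jaw axis X, finger axis Y -> tool-frame move
    M=R.from_rotvec(s["tcp_rot"]);Y=Y/np.linalg.norm(Y);X=X-Y*(X@Y);X/=np.linalg.norm(X)
    T=R.from_matrix(np.c_[X,Y,np.cross(X,Y)])
    return np.round(M.inv().apply(pos-s["tool_pos"])*1000,1).tolist(),np.degrees((M.inv()*T).as_rotvec()).round(2).tolist()
E
python3 - <<'E'
from h import *
d=pickle.load(open("c0.pkl","rb"));t,s=d["top"],d["side"]
ob={"t":mask(t,(510,250,590,345),(3,16)),"s":mask(s,(390,170,460,240),(3,16))}
bb={"t":mask(t,(210,290,275,375),(105,125)),"s":mask(s,(320,400,420,470),(105,125))}
for k in "ts": print(k,"orange",np.r_[ob[k].min(0),ob[k].max(0)]/.64,"blue",np.r_[bb[k].min(0),bb[k].max(0)]/.64)
g=unproj(t,np.array([[242,333],[552,320],[404,300]])*.64,.03);print(g.round(3))
for nm,f,o,x0 in(("blue",flat(.016),bb,[g[0,0],g[0,1],0]),("orange/pad",onpad,ob,[g[1,0]-.05,g[1,1],0])):
    for sel in("ts","t","s"):
        print(nm,sel,*[np.round(a,4) for a in fit(f,[((t if k=="t" else s),o[k]) for k in sel],x0,[.01,.01,.1])])
tr=unproj(t,np.array([[375,231],[463,241],[436,371],[352,358]])*.64,.022);print("tray",tr.round(3),tr.mean(0).round(3),[np.linalg.norm(tr[i]-tr[i-1]).round(3) for i in range(4)])
print("foot",unproj(t,np.array([[517,268],[519,335],[571,335]])*.64,.012).round(3),"cap",unproj(t,np.array([[418,258]])*.64,.014).round(3),"case",unproj(t,np.array([[244,273]])*.64,.026).round(3))
E
```

```text
t orange [531.25   268.75   573.4375 329.6875] blue [225.     298.4375 259.375  364.0625]
s orange [401.5625 182.8125 450.     232.8125] blue [328.125  410.9375 409.375  459.375 ]
[[ 0.495  0.281  0.03 ]
 [ 0.516 -0.296  0.03 ]
 [ 0.555 -0.021  0.03 ]]
blue ts [ 0.4974  0.2835 -0.034 ] 0.9523
blue t [ 0.4978  0.2826 -0.0406] 0.9735
blue s [ 0.4973  0.285  -0.0487] 0.9765
orange/pad ts [ 0.5017 -0.2775 -0.0196] 0.8829
orange/pad t [ 0.4977 -0.2777 -0.0176] 0.9497
orange/pad s [ 0.5001 -0.2663 -0.0824] 0.9524
tray [[ 0.69   0.034  0.022]
 [ 0.669 -0.134  0.022]
 [ 0.423 -0.08   0.022]
 [ 0.448  0.077  0.022]] [ 0.557 -0.026  0.022] [np.float64(0.246), np.float64(0.169), np.float64(0.252), np.float64(0.158)]
foot [[ 0.618 -0.238  0.012]
 [ 0.49  -0.238  0.012]
 [ 0.489 -0.336  0.012]] cap [[ 0.638 -0.048  0.014]] case [[0.608 0.282 0.026]]
```

```bash
python3 - <<'E'
from h import *
d=pickle.load(open("c0.pkl","rb"));t,s=d["top"],d["side"]
P=onpad([.4995,-.279,-.018]);out=[]
ob={}
for c,(x,y),roi,k in((t,(325,165),(510,250,590,345),"t"),(s,(250,110),(390,170,460,240),"s")):
    im=cv2.resize(c["frame"][y:y+60,x:x+48,::-1],None,fx=8,fy=8,interpolation=cv2.INTER_NEAREST)
    q=((proj(c,P)-[x,y]+.5)*8).astype(int)
    for i in range(8):
        for j in(1,2,4):
            if i^j>i: cv2.line(im,tuple(map(int,q[i])),tuple(map(int,q[i^j])),(0,255,0),1)
    ob[k]=mask(c,roi,(0,20),100,25)
    cv2.polylines(im,[((ob[k]-[x,y]+.5)*8).astype(int)],1,(255,0,255),1)
    out.append(im)
cv2.imwrite("pics/ov1.png",np.hstack(out))
for sel in("ts","t","s"): print(sel,*[np.round(a,4) for a in fit(onpad,[((t if k=="t" else s),ob[k]) for k in sel],[.5,-.28,0],[.01,.01,.1])])
E
```

```text
ts [ 0.5002 -0.277  -0.0252] 0.8802
t [ 0.4977 -0.2779 -0.0167] 0.957
s [ 0.4997 -0.2659 -0.0822] 0.9509
```

View pics/ov1.png

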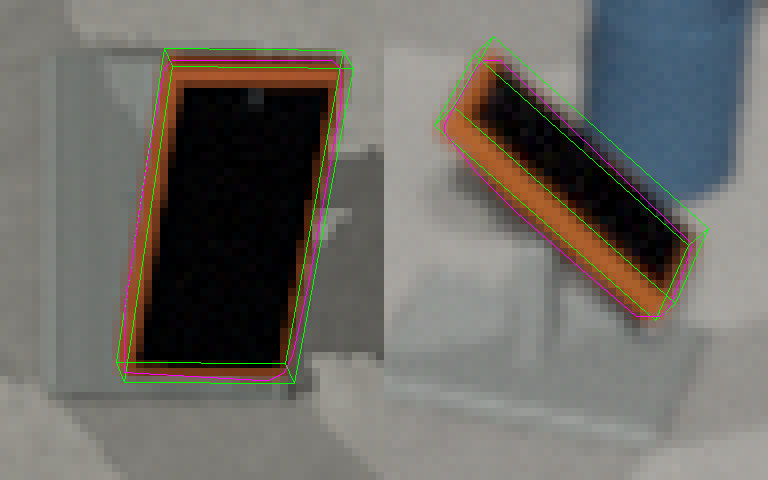

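```bash
python3 - <<'E'
from h import *
d=pickle.load(open("c0.pkl","rb"));t,s=d["top"],d["side"]
o=[(t,mask(t,(510,250,590,345),(0,20),100,40)),(s,mask(s,(390,170,460,240),(0,20),100,40))]
f=lambda p:onpad(p)+[0,0,p[3]]
print(fit(f,o,[.5,-.278,-.02,0],[.01,.01,.1,.01]))
def f5(p): return (box(.124,.06,0,.013)+[.062,0,0])@R.from_euler("zyx",[p[2],-A-p[4],p[5]]).as_matrix().T+[p[0],p[1],.055+p[3]]
print(fit(f5,o,[.5,-.278,-.02,0,0,0],[.01,.01,.1,.01,.1,.1]))
b=[(t,mask(t,(210,290,275,375),(105,125))),(s,mask(s,(320,400,420,470),(105,125)))]
fb=lambda p:flat(.016)(p)+[0,0,p[3]]
print(fit(fb,b,[.497,.283,-.04,0],[.01,.01,.1,.01]))
# screen fit: dark region corners, blue top
# side-camera check on foot/tray corners seen in first side picture
print("side tray",unproj(s,np.array([[352,272],[461,311],[430,361],[313,319]])*.64,.022).round(3))
E
```

```text
(array([ 0.50122982, -0.27862014, -0.03374787, -0.00733794]), np.float64(0.943273738560044))
(array([ 0.50274691, -0.28170215, -0.01800047, -0.01090025,  0.05315301,
       -0.03332103]), np.float64(0.9589741442219337))
(array([ 0.49793763,  0.28327013, -0.04869075, -0.00249037]), np.float64(0.9764983436968642))
side tray [[ 0.657 -0.104  0.022]
 [ 0.417 -0.053  0.022]
 [ 0.442  0.096  0.022]
 [ 0.681  0.055  0.022]]
```

```bash
python3 - <<'E'
from h import *
d=pickle.load(open("c0.pkl","rb"));t,s=d["top"],d["side"]
o=[(t,mask(t,(340,220,475,385),(4,18),80,30)),(s,mask(s,(300,260,475,370),(4,18),80,30))]
for h in(o[0][1],o[1][1]):print(np.r_[h.min(0),h.max(0)]/.64)
f=flat(0,.25,.16,.022)
for q in(o,o[:1],o[1:]): print(fit(f,q,[.557,-.026,-.2],[.01,.01,.1]))
E
```

```text
[351.5625 231.25   453.125  370.3125]
[312.5   271.875 459.375 362.5  ]
(array([ 0.55608849, -0.01828662, -0.16040365]), np.float64(0.9663382829837187))
(array([ 0.55646181, -0.01904609, -0.15848888]), np.float64(0.9818747288628351))
(array([ 0.55676842, -0.0150512 , -0.16490354]), np.float64(0.9828935042549933))
```

```bash
cat > tgt.py <<'E'
import sys
from h import *
from plant import bot
PAD=np.array([.4995,-.2795,.055]);PSI=-.025
def pad(px,py,dist,psi=None,org=None):
    M=padR(PSI if psi is None else psi);return (PAD if org is None else org)+M@[px,py,dist],-M[:,1],-M[:,2]
def down(x,y,z,yaw):return np.array([x,y,z]),-np.array([-np.sin(yaw),np.cos(yaw),0]),np.array([0,0,-1.])
def show(*ts):
    s=bot.state();print("t",s["time"],"pos",s["tool_pos"].round(4),"gap",s["finger_gap"],"F",s["contact_force"].round(1),"j",s["joints"].round(2))
    for t in ts:print(go(s,*t))
E
python3 - <<'E'
from tgt import *
show(pad(.062,0,.30),pad(.062,0,.200))
E
```

```text
t 0.1 pos [ 0.1615 -0.5516  0.4039] gap 0.0935559020307541 F [0.5 0.1 1.1] j [-1.41  0.28  1.51 -0.    1.36 -0.12]
([-201.4, 72.4, 274.6], [36.83, 17.1, -4.9])
([-184.4, 152.2, 332.4], [36.83, 17.1, -4.9])
```

Request:
{"api": "arm_command", "payload": {"moves": [-0.201,0.072,0.275,36.8,17.1,-4.9,1,-0.201,0.072,0.275,36.8,17.1,-4.9,1,-0.201,0.072,0.275,36.8,17.1,-4.9,1,-0.201,0.072,0.275,36.8,17.1,-4.9,1,-0.201,0.072,0.275,36.8,17.1,-4.9,1,-0.201,0.072,0.275,36.8,17.1,-4.9,1,-0.201,0.072,0.275,36.8,17.1,-4.9,1,-0.201,0.072,0.275,36.8,17.1,-4.9,1,-0.201,0.072,0.275,36.8,17.1,-4.9,1,-0.201,0.072,0.275,36.8,17.1,-4.9,1], "newtons": 25}}

```text
time: 1.1
tool_pos: [0.369, -0.2827, 0.333]
tcp_rot: [-0.707, 0.739, -1.461]
contact_force: [0.5, -0.0, 0.2]
finger_gap: 0.094
```

```bash
python3 - <<'E'
from tgt import *
show(pad(.062,0,.30),pad(.062,0,.200))
E
```

```text
t 1.1 pos [ 0.369  -0.2827  0.333 ] gap 0.0940219653045238 F [ 0.5 -0.   0.2] j [-1.02  0.08  2.06  0.8   0.8   0.06]
([-1.6, 0.6, -1.1], [-0.0, 0.07, 0.17])
([-1.9, 100.6, -1.1], [-0.0, 0.07, 0.17])
```

Request:
{"api": "arm_command", "payload": {"moves": [-0.002,0.02,-0.001,0,0,0,1,-0.002,0.04,-0.001,0,0,0,1,-0.002,0.055,-0.001,0,0,0,1,-0.002,0.068,-0.001,0,0,0,1,-0.002,0.078,-0.001,0,0,0,1,-0.002,0.087,-0.001,0,0,0,1,-0.002,0.094,-0.001,0,0,0,1,-0.002,0.1,-0.001,0,0,0,1,-0.002,0.1,-0.001,0,0,0,1]}}

```text
time: 2.0
tool_pos: [0.4286, -0.2797, 0.2517]
tcp_rot: [-0.706, 0.741, -1.459]
contact_force: [0.7, 0.3, 0.3]
finger_gap: 0.0942
```

```bash
python3 - <<'E'
from tgt import *
show(pad(.062,0,.200))
o=[]
for n,(x,y) in(("top",(300,140)),("side",(220,80))):
    c=bot.camera(n);o.append(cv2.resize(c["frame"][y:y+110,x:x+75,::-1],None,fx=5,fy=5,interpolation=cv2.INTER_CUBIC))
cv2.imwrite("pics/g1.png",np.hstack(o))
E
```

```text
t 2.0 pos [ 0.4286 -0.2797  0.2517] gap 0.09423580043657588 F [0.7 0.3 0.3] j [-0.89  0.26  2.1   1.01  0.59 -0.11]
([1.3, -0.3, 0.2], [0.04, 0.04, 0.05])
```

View pics/g1.png

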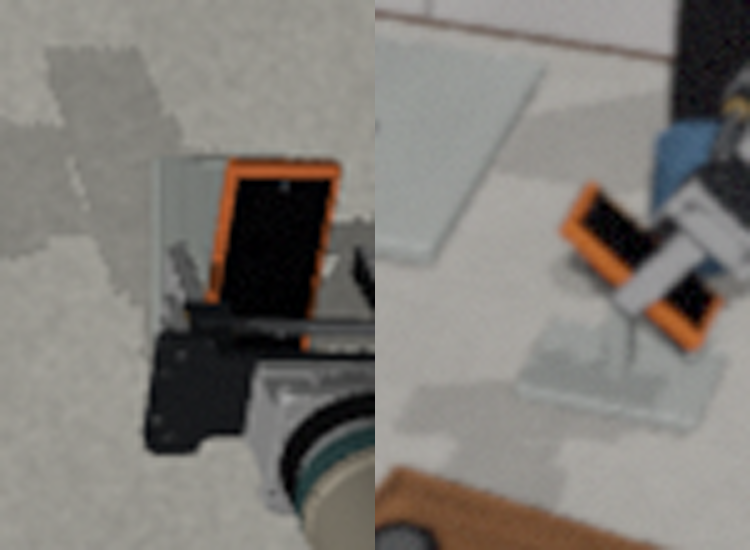

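Request:
{"api": "arm_command", "payload": {"moves": [0,0,0,0,0,0,0.5,0,0,0,0,0,0,0.5,0,0,0,0,0,0,0.5,0,0,0,0,0,0,0.5,0,0,0,0,0,0,0.5,0,0,0,0,0,0,0.5], "newtons": 25}}

```text
time: 2.7
tool_pos: [0.4285, -0.2793, 0.2524]
tcp_rot: [-0.705, 0.74, -1.459]
contact_force: [0.2, 1.6, 3.6]
finger_gap: 0.0597
```

Request:
{"api": "arm_command", "payload": {"moves": [0,-0.01,0,0,0,0,0.5,0,-0.025,0,0,0,0,0.5,0,-0.045,0,0,0,0,0.5,0,-0.065,0,0,0,0,0.5,0,-0.085,0,0,0,0,0.5,0,-0.1,0,0,0,0,0.5]}}

```text
time: 3.3
tool_pos: [0.367, -0.2797, 0.3329]
tcp_rot: [-0.709, 0.74, -1.461]
contact_force: [1.1, 1.0, -1.1]
finger_gap: 0.0595
```

```bash
python3 - <<'E'
from tgt import *
T=np.array([.5562,-.0185,0]);y=-.16;c=T+R.from_euler("z",y).as_matrix()@[-.04,0,0]
print(c)
show(down(c[0],c[1],.005+.2+.06,y),down(c[0],c[1],.005+.2+.001,y))
E
```

```text
[ 0.51671091 -0.01212727  0.        ]
t 3.3 pos [ 0.367  -0.2797  0.3329] gap 0.05954794834639621 F [ 1.1  1.  -1.1] j [-1.02  0.08  2.07  0.79  0.8   0.06]
([-269.8, 143.3, 72.7], [-36.79, 7.49, -3.21])
([-269.1, 190.5, 37.3], [-36.79, 7.49, -3.21])
```

Request:
{"api": "arm_command", "payload": {"moves": [-0.02,0.005,0.005,-3,0.6,-0.3,0.5,-0.06,0.02,0.015,-8,1.6,-0.7,0.5,-0.1,0.04,0.026,-14,2.8,-1.2,0.5,-0.14,0.06,0.037,-20,4,-1.7,0.5,-0.18,0.085,0.048,-26,5.2,-2.2,0.5,-0.215,0.105,0.058,-31,6.3,-2.7,0.5,-0.245,0.125,0.066,-35,7.1,-3,0.5,-0.262,0.138,0.071,-36.8,7.5,-3.2,0.5,-0.27,0.143,0.073,-36.8,7.5,-3.2,0.5,-0.27,0.143,0.073,-36.8,7.5,-3.2,0.5]}}

```text
time: 4.3
tool_pos: [0.5183, -0.0107, 0.2646]
tcp_rot: [-1.13, 1.324, -1.323]
contact_force: [-0.2, -1.1, -2.0]
finger_gap: 0.0596
```

```bash
python3 - <<'E'
from tgt import *
y=-.16;c=[ 0.51671, -0.01213]
show(down(c[0],c[1],.206,y))
o=[]
for n,(x,y0) in(("top",(200,120)),("side",(180,110))):
    c=bot.camera(n);pickle.dump(c,open(n+"1.pkl","wb"));o.append(cv2.resize(c["frame"][y0:y0+140,x:x+100,::-1],None,fx=4,fy=4,interpolation=cv2.INTER_CUBIC))
for n in("top","side"):
    c=pickle.load(open(n+"1.pkl","rb"));x,y0=(310,150) if n=="top" else (240,100);o.append(cv2.resize(c["frame"][y0:y0+80,x:x+60,::-1],(420,560),interpolation=cv2.INTER_NEAREST))
cv2.imwrite("pics/tray1.png",np.hstack(o[:2]));cv2.imwrite("pics/pad1.png",np.hstack(o[2:]))
E
```

```text
t 4.3 pos [ 0.5183 -0.0107  0.2646] gap 0.05959818326655828 F [-0.2 -1.1 -2. ] j [-0.16  0.31  1.83  0.    0.99  1.57]
([1.7, 58.6, -1.3], [0.01, 0.2, -0.07])
```

View pics/tray1.png

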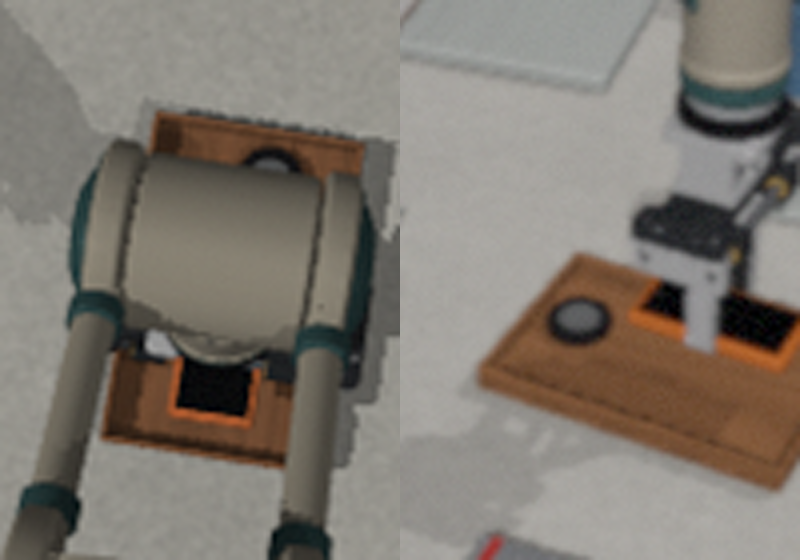

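View pics/pad1.png

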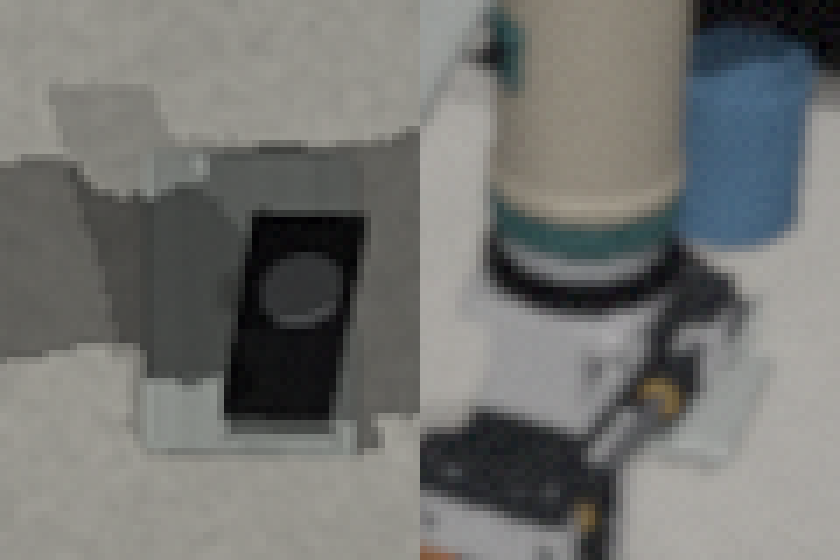

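Request:
{"api": "arm_command", "payload": {"moves": [0.001,0.012,-0.001,0,0.2,0,0.5,0.002,0.027,-0.001,0,0.2,0,0.5,0.002,0.04,-0.001,0,0.2,0,0.5,0.002,0.048,-0.001,0,0.2,0,0.5,0.002,0.052,-0.001,0,0.2,0,0.5,0.002,0.054,-0.001,0,0.2,0,0.5,0.002,0.054,-0.001,0,0.2,0,0.5]}}

```text
time: 5.1
tool_pos: [0.5167, -0.0139, 0.2117]
tcp_rot: [-1.125, 1.328, -1.328]
contact_force: [-0.2, 0.3, -0.9]
finger_gap: 0.0594
```

```bash
python3 - <<'E'
from tgt import *
show(down(.51671,-.01213,.206,-.16))
c=pickle.load(open("top1.pkl","rb"));F=cv2.cvtColor(c["frame"],cv2.COLOR_RGB2GRAY)
g=np.zeros_like(F);g[178:214,340:365]=(F[178:214,340:365]<28)
for r in(183,190,200,206):
    print(r,F[r,338:366].tolist())
print([int(v) for v in F[176:216,348]])
uv=np.array([[258,217],[370,217],[225,418],[331,416]])/7-.5+[310,150]
from scipy.optimize import least_squares
for xh in(.092,.082):
    X=np.array([[xh,.022,0],[xh,-.022,0],[0,.022,0],[0,-.022,0]])
    f=lambda p:(proj(c,X@padR(p[2]).T+[p[0],p[1],.055])-uv).ravel()
    r=least_squares(f,[.5,-.28,0],x_scale=[.01,.01,.1]);print(xh,r.x.round(4),r.fun.round(2))
E
```

```text
t 5.1 pos [ 0.5167 -0.0139  0.2117] gap 0.059382994585471374 F [-0.2  0.3 -0.9] j [-0.16  0.38  1.9   0.    0.86  1.57]
([-1.7, 5.7, -0.3], [-0.09, -0.2, -0.11])
183 [68, 69, 68, 68, 68, 69, 72, 62, 3, 10, 11, 6, 11, 11, 11, 12, 13, 13, 14, 13, 12, 9, 11, 19, 69, 98, 94, 94]
190 [70, 69, 67, 61, 57, 54, 39, 7, 16, 31, 51, 51, 50, 50, 50, 50, 50, 50, 51, 52, 41, 12, 39, 78, 95, 93, 92, 91]
200 [69, 70, 70, 73, 55, 15, 13, 19, 19, 18, 20, 19, 19, 18, 16, 18, 20, 15, 18, 15, 29, 69, 88, 87, 93, 92, 94, 95]
206 [136, 139, 142, 114, 21, 8, 12, 16, 18, 18, 18, 17, 18, 18, 19, 18, 18, 16, 16, 40, 74, 91, 88, 89, 97, 98, 96, 93]
[88, 88, 89, 84, 46, 6, 9, 11, 13, 9, 9, 13, 31, 42, 51, 51, 51, 53, 42, 23, 14, 17, 19, 19, 20, 19, 17, 19, 19, 17, 18, 20, 12, 24, 69, 79, 124, 131, 119, 135]
0.092 [ 0.5017 -0.2781 -0.0246] [-0.15 -0.16  0.    0.12 -0.07 -0.25  0.23  0.29]
0.082 [ 0.5064 -0.2785 -0.037 ] [-0.18  1.33 -0.15  1.78  0.04 -1.95  0.3  -1.25]
```

Request:
{"api": "arm_command", "payload": {"moves": [0,0.002,0,0,0,0,0.5,0,0.004,0,0,0,0,0.5,0,0.0045,0,0,0,0,0.5,0,0.005,0,0,0,0,0.5,0,0.005,0,0,0,0,0.5]}}

```text
time: 5.6
tool_pos: [0.5168, -0.0133, 0.2064]
tcp_rot: [-1.126, 1.328, -1.327]
contact_force: [0.7, 0.2, -0.4]
finger_gap: 0.0597
```

Request:
{"api": "arm_command", "payload": {"moves": [0,0.001,0,0,0,0,0.5,0,0.0015,0,0,0,0,0.5,0,0.002,0,0,0,0,0.5,0,0.002,0,0,0,0,0.5]}}

```text
time: 6.0
tool_pos: [0.5167, -0.0133, 0.2059]
tcp_rot: [-1.125, 1.328, -1.327]
contact_force: [-3.2, -0.1, 10.3]
finger_gap: 0.0603
```

Request:
{"api": "arm_command", "payload": {"moves": [0,-0.0005,0,0,0,0,0.5,0,-0.0005,0,0,0,0,1,0,-0.0005,0,0,0,0,1,0,-0.001,0,0,0,0,1,0,-0.001,0,0,0,0,1,0,-0.01,0,0,0,0,1,0,-0.03,0,0,0,0,1,0,-0.06,0,0,0,0,1,0,-0.1,0,0,0,0,1,0,-0.12,0,0,0,0,1]}}

```text
time: 7.0
tool_pos: [0.5173, -0.0137, 0.328]
tcp_rot: [-1.122, 1.324, -1.33]
contact_force: [0.0, 0.4, -0.6]
finger_gap: 0.0942
```

```bash
python3 - <<'E'
from tgt import *
show(down(.4975,.283,.016+.28,-.042),down(.4975,.283,.016+.2,-.042))
E
```

```text
t 7.0 pos [ 0.5173 -0.0137  0.328 ] gap 0.09419598524189776 F [ 0.   0.4 -0.6] j [-0.16  0.24  1.75  0.    1.14  1.57]
([-289.5, 32.2, -67.8], [-0.36, -6.93, -0.1])
([-289.3, 112.2, -68.3], [-0.36, -6.93, -0.1])
```

Request:
{"api": "arm_command", "payload": {"moves": [-0.03,0.003,-0.007,0,-1,0,1,-0.07,0.008,-0.016,0,-2,0,1,-0.11,0.012,-0.026,0,-3,0,1,-0.15,0.017,-0.035,0,-4,0,1,-0.19,0.021,-0.045,-0.2,-5,0,1,-0.23,0.026,-0.054,-0.3,-6,0,1,-0.26,0.029,-0.061,-0.4,-6.9,-0.1,1,-0.28,0.032,-0.066,-0.4,-6.9,-0.1,1,-0.2895,0.032,-0.068,-0.4,-6.9,-0.1,1,-0.2895,0.032,-0.068,-0.4,-6.9,-0.1,1]}}

```text
time: 8.0
tool_pos: [0.4964, 0.284, 0.2932]
tcp_rot: [-1.193, 1.244, -1.236]
contact_force: [0.3, -0.4, -0.5]
finger_gap: 0.0937
```

```bash
python3 - <<'E'
from tgt import *
show(down(.4975,.283,.2175,-.042))
t=bot.camera("top");s=bot.camera("side")
o=[(t,mask(t,(340,220,475,385),(3,14),150,60)),(s,mask(s,(300,260,475,370),(3,14),150,60))]
p=[(t,"top",205,140),(s,"side",190,160)];im=[cv2.resize(c["frame"][y:y+110,x:x+100,::-1],(400,440),interpolation=cv2.INTER_CUBIC) for c,_,x,y in p]
cv2.imwrite("pics/tray2.png",np.hstack(im))
E
```

```text
t 8.0 pos [0.4964 0.284  0.2932] gap 0.09374502244605173 F [ 0.3 -0.4 -0.5] j [0.4  0.36 1.68 0.   1.11 2.01]
([1.0, 75.7, 1.6], [0.32, 0.07, -0.04])
```

View pics/tray2.png

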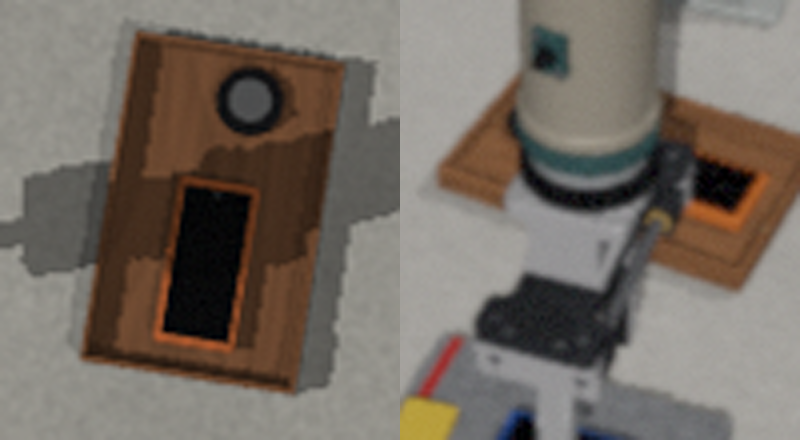

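Request:
{"api": "arm_command", "payload": {"moves": [0.001,0.015,0.001,0.3,0,0,1,0.001,0.032,0.0015,0.3,0,0,1,0.001,0.048,0.0015,0.3,0,0,1,0.001,0.06,0.0015,0.3,0,0,1,0.001,0.068,0.0015,0.3,0,0,1,0.001,0.073,0.0015,0.3,0,0,1,0.001,0.0755,0.0015,0.3,0,0,1,0.001,0.0755,0.0015,0.3,0,0,1]}}

```text
time: 8.9
tool_pos: [0.4976, 0.2821, 0.2175]
tcp_rot: [-1.189, 1.241, -1.24]
contact_force: [-0.1, 0.6, -0.2]
finger_gap: 0.0941
```

Request:
{"api": "arm_command", "payload": {"moves": [0,0,0,0,0,0,0.5,0,0,0,0,0,0,0.5,0,0,0,0,0,0,0.5,0,0,0,0,0,0,0.5,0,0,0,0,0,0,0.5,0,0,0,0,0,0,0.5], "newtons": 25}}

```text
time: 9.5
tool_pos: [0.4975, 0.2822, 0.2176]
tcp_rot: [-1.188, 1.241, -1.24]
contact_force: [-0.2, 0.0, 1.2]
finger_gap: 0.0596
```

```bash
python3 - <<'E'
from tgt import *
show()
E
```

```text
t 9.5 pos [0.4975 0.2822 0.2176] gap 0.05963696847941611 F [-0.2  0.   1.2] j [0.39 0.43 1.77 0.   0.93 2.01]
```

Request:
{"api": "arm_command", "payload": {"moves": [0,-0.01,0,0,0,0,0.5,0,-0.03,0,0,0,0,0.5,0,-0.06,0,0,0,0,0.5,0,-0.09,0,0,0,0,0.5,0,-0.12,0,0,0,0,0.5,0,-0.14,0,0,0,0,0.5,0,-0.14,0,0,0,0,0.5]}}

```text
time: 10.2
tool_pos: [0.4982, 0.2823, 0.3608]
tcp_rot: [-1.182, 1.238, -1.241]
contact_force: [0.1, 0.2, -1.0]
finger_gap: 0.0599
```

```bash
sed -i 's/^PAD=.*/PAD=np.array([.5017,-.278,.055]);PSI=-.0246/' tgt.py; python3 - <<'E'
from tgt import *
print(pad(.066,0,.29)[0])
show(pad(.066,0,.29))
o=[]
c=bot.camera("side");x,y=180,180
cv2.imwrite("pics/blue1.png",cv2.resize(c["frame"][y:y+120,x:x+110,::-1],(550,600),interpolation=cv2.INTER_CUBIC))
E
```

```text
[ 0.37986764 -0.27962344  0.32631207]
t 10.2 pos [0.4982 0.2823 0.3608] gap 0.05990565039361 F [ 0.1  0.2 -1. ] j [0.39 0.3  1.58 0.   1.25 2.01]
([566.5, 32.0, -94.6], [36.66, -1.05, 1.05])
```

View pics/blue1.png

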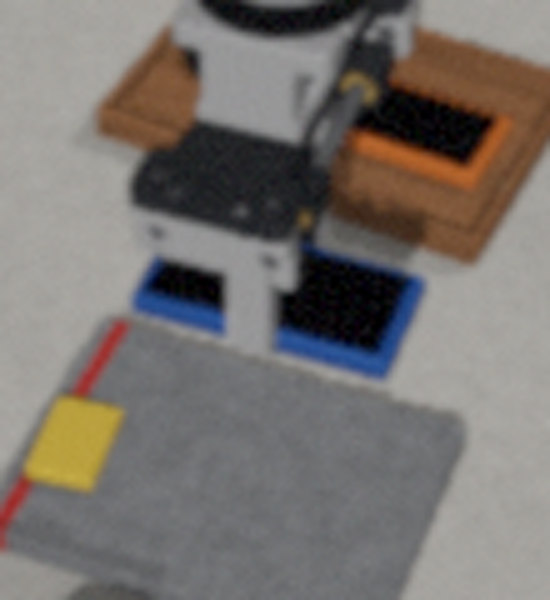

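Request:
{"api": "arm_command", "payload": {"moves": [0.02,0.001,-0.003,1,0,0,0.5,0.055,0.003,-0.009,3,0,0,0.5,0.09,0.005,-0.015,6,0,0,0.5,0.13,0.007,-0.022,8,0,0,0.5,0.17,0.01,-0.028,11,0,0,0.5,0.21,0.012,-0.035,13,0,0,0.5,0.25,0.014,-0.042,16,0,0,0.5,0.29,0.016,-0.048,19,-0.5,0.5,0.5,0.33,0.018,-0.055,21,-0.6,0.6,0.5,0.36,0.02,-0.06,23,-0.7,0.7,0.5]}}

```text
time: 11.25
tool_pos: [0.4204, -0.0764, 0.3353]
tcp_rot: [-0.893, 0.934, -1.39]
contact_force: [0.5, 1.0, -2.8]
finger_gap: 0.0597
```

```bash
python3 - <<'E'
from tgt import *
show(pad(.066,0,.29))
E
```

```text
t 11.25 pos [ 0.4204 -0.0764  0.3353] gap 0.059724938782372304 F [ 0.5  1.  -2.8] j [-0.41  0.01  2.06  0.24  0.72  1.04]
([204.4, -7.2, -34.6], [14.18, -0.35, 0.47])
```

Request:
{"api": "arm_command", "payload": {"moves": [0.03,-0.001,-0.005,2,0,0,0.5,0.065,-0.002,-0.011,5,0,0,0.5,0.1,-0.003,-0.017,8,0,0,0.5,0.135,-0.005,-0.023,10,-0.2,0.3,0.5,0.165,-0.006,-0.028,12,-0.3,0.4,0.5,0.19,-0.007,-0.032,14.2,-0.3,0.5,0.5,0.2045,-0.007,-0.0345,14.2,-0.3,0.5,0.5,0.2045,-0.007,-0.0345,14.2,-0.3,0.5,0.5,0.2045,-0.007,-0.0345,14.2,-0.3,0.5,0.5]}}

```text
time: 12.15
tool_pos: [0.3818, -0.2775, 0.3272]
tcp_rot: [-0.703, 0.741, -1.456]
contact_force: [0.3, 0.2, -2.6]
finger_gap: 0.0602
```

```bash
python3 - <<'E'
from tgt import *
show(pad(.066,0,.212),pad(.066,0,.2016))
E
```

```text
t 12.15 pos [ 0.3818 -0.2775  0.3272] gap 0.06023855363626152 F [ 0.3  0.2 -2.6] j [-0.99  0.1   2.06  0.81  0.77  0.07]
([2.4, 77.5, -2.1], [-0.05, -0.04, -0.17])
([2.5, 87.9, -2.1], [-0.05, -0.04, -0.17])
```

Request:
{"api": "arm_command", "payload": {"moves": [0.001,0.01,-0.001,0,0,0,0.5,0.002,0.025,-0.001,0,0,0,0.5,0.002,0.04,-0.001,0,0,0,0.5,0.002,0.054,-0.001,0,0,0,0.5,0.002,0.065,-0.001,0,0,0,0.5,0.002,0.073,-0.001,0,0,0,0.5,0.002,0.077,-0.001,0,0,0,0.5,0.002,0.077,-0.001,0,0,0,0.5]}}

```text
time: 12.95
tool_pos: [0.4281, -0.2802, 0.2657]
tcp_rot: [-0.702, 0.739, -1.458]
contact_force: [0.4, -0.4, -2.5]
finger_gap: 0.0595
```

```bash
python3 - <<'E'
from tgt import *
show(pad(.066,0,.2016))
s=bot.state();print(padR(PSI).T@(s["tool_pos"]-PAD))
E
```

```text
t 12.95 pos [ 0.4281 -0.2802  0.2657] gap 0.05954576883575272 F [ 0.4 -0.4 -2.5] j [-0.9   0.24  2.08  0.97  0.61 -0.06]
([-0.5, 11.0, -2.0], [-0.15, 0.0, -0.06])
[ 0.06801564 -0.00055039  0.21257333]
```

Down until contact with the pad.

Request:
{"api": "arm_command", "payload": {"moves": [0,0.003,-0.001,0,0,0,0.5,0,0.006,-0.001,0,0,0,0.5,0,0.008,-0.001,0,0,0,0.5,0,0.009,-0.001,0,0,0,0.5,0,0.009,-0.001,0,0,0,0.5]}}

```text
time: 13.45
tool_pos: [0.4324, -0.2804, 0.2584]
tcp_rot: [-0.702, 0.738, -1.459]
contact_force: [0.7, 0.6, -1.9]
finger_gap: 0.0597
```

```bash
python3 - <<'E'
from tgt import *
s=bot.state();M=padR(PSI).T;print(M@(s["tool_pos"]-PAD),M@s["contact_force"])
E
```

```text
[ 0.06708468 -0.00077454  0.20409964] [-0.5963287   0.55640587 -1.89003174]
```

Request:
{"api": "arm_command", "payload": {"moves": [0,0.001,0,0,0,0,0.5,0,0.002,0,0,0,0,0.5,0,0.003,0,0,0,0,0.5,0,0.003,0,0,0,0,0.5]}}

```text
time: 13.85
tool_pos: [0.4334, -0.2801, 0.2572]
tcp_rot: [-0.704, 0.736, -1.46]
contact_force: [-13.5, 1.5, 11.4]
finger_gap: 0.0592
```

```bash
python3 - <<'E'
from tgt import *
s=bot.state();M=padR(PSI).T;print(M@(s["tool_pos"]-PAD),M@s["contact_force"])
E
```

```text
[ 0.06716247 -0.00049284  0.20256745] [-3.99768312  1.39343257 17.21905905]
```

Request:
{"api": "arm_command", "payload": {"moves": [0,-0.001,0,0,0,0,0.5,0,-0.0012,-0.001,0,0,0,0.5,0,-0.0012,-0.002,0,0,0,0.5,0,-0.0012,-0.003,0,0,0,0.5,0,-0.0012,-0.003,0,0,0,0.5]}}

```text
time: 14.35
tool_pos: [0.4317, -0.2807, 0.256]
tcp_rot: [-0.701, 0.736, -1.46]
contact_force: [-2.0, 2.2, 5.7]
finger_gap: 0.0598
```

```bash
python3 - <<'E'
from tgt import *
s=bot.state();M=padR(PSI).T;print(M@(s["tool_pos"]-PAD),M@s["contact_force"])
E
```

```text
[ 0.06506581 -0.00111987  0.2026526 ] [1.77162543 2.27547251 5.80190464]
```

Request:
{"api": "arm_command", "payload": {"moves": [0,0,-0.001,0,0,0,0.5,0,0,-0.002,0,0,0,0.5,0,0,-0.002,0,0,0,0.5]}}

```text
time: 14.65
tool_pos: [0.4301, -0.2808, 0.2548]
tcp_rot: [-0.702, 0.736, -1.461]
contact_force: [-1.4, 0.5, 5.0]
finger_gap: 0.0595
```

```bash
python3 - <<'E'
from tgt import *
s=bot.state();M=padR(PSI).T;print(M@(s["tool_pos"]-PAD),M@s["contact_force"])
E
```

```text
[ 0.06311825 -0.00125664  0.20264952] [1.89967114 0.54754602 4.85903818]
```

Request:
{"api": "arm_command", "payload": {"moves": [0,0,-0.001,0,0,0,0.5,0,0,-0.002,0,0,0,0.5,0,0,-0.002,0,0,0,0.5]}}

```text
time: 14.95
tool_pos: [0.4285, -0.2808, 0.2536]
tcp_rot: [-0.702, 0.736, -1.461]
contact_force: [-1.7, 0.7, 5.0]
finger_gap: 0.06
```

```bash
python3 - <<'E'
from tgt import *
s=bot.state();M=padR(PSI).T;print(M@(s["tool_pos"]-PAD),M@s["contact_force"])
E
```

```text
[ 0.06112551 -0.00133536  0.20263799] [1.63108038 0.71992294 4.97703056]
```

Request:
{"api": "arm_command", "payload": {"moves": [0,0,-0.001,0,0,0,0.5,0,0,-0.002,0,0,0,0.5,0,0,-0.002,0,0,0,0.5]}}

```text
time: 15.25
tool_pos: [0.4272, -0.2809, 0.2525]
tcp_rot: [-0.701, 0.736, -1.461]
contact_force: [0.1, 1.0, 6.1]
finger_gap: 0.0597
```

```bash
python3 - <<'E'
from tgt import *
s=bot.state();M=padR(PSI).T;print(M@(s["tool_pos"]-PAD),M@s["contact_force"])
c=bot.camera("side");x,y=235,90
a=cv2.resize(c["frame"][y:y+75,x:x+60,::-1],(480,600),interpolation=cv2.INTER_CUBIC)
cv2.imwrite("pics/seat.png",a)
E
```

```text
[ 0.05941716 -0.00140684  0.20262036] [3.73295286 1.04971741 4.75310854]
```

View pics/seat.png

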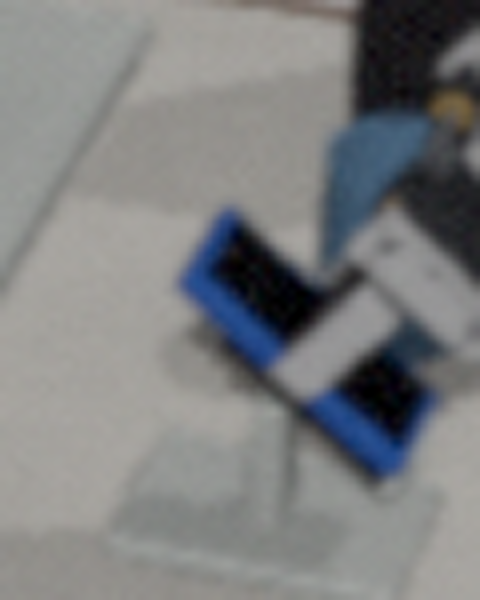

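Request:
{"api": "arm_command", "payload": {"moves": [0,0,-0.001,0,0,0,0.5,0,0,-0.001,0,0,0,0.5]}}

```text
time: 15.5
tool_pos: [0.4269, -0.2809, 0.2524]
tcp_rot: [-0.7, 0.735, -1.461]
contact_force: [3.1, 0.9, 5.2]
finger_gap: 0.0599
```

```bash
python3 - <<'E'
from tgt import *
s=bot.state();M=padR(PSI).T;print(M@(s["tool_pos"]-PAD),M@s["contact_force"])
E
```

```text
[ 0.05908417 -0.00149293  0.20264561] [5.52892975 1.06281526 2.30098223]
```

Request:
{"api": "arm_command", "payload": {"moves": [0,0,0.001,0,0,0,0.5,0,0,0.001,0,0,0,0.8,0,0,0.001,0,0,0,1,0,0,0.001,0,0,0,1,0,0,0.001,0,0,0,1,0,-0.008,0.001,0,0,0,1,0,-0.025,0.001,0,0,0,1,0,-0.05,0.001,0,0,0,1,0,-0.09,0.001,0,0,0,1,0,-0.13,0.001,0,0,0,1]}}

```text
time: 16.5
tool_pos: [0.3467, -0.2797, 0.3559]
tcp_rot: [-0.703, 0.74, -1.458]
contact_force: [0.8, -1.7, 0.3]
finger_gap: 0.0939
```

Request:
{"api": "arm_command", "payload": {"moves": [0,-0.05,-0.03,0,0,0,1,0,-0.09,-0.06,0,0,0,1,0,-0.1,-0.08,0,0,0,1,0,-0.1,-0.1,0,0,0,1,0,-0.1,-0.1,0,0,0,1]}}

```text
time: 17.0
tool_pos: [0.2061, -0.2772, 0.3737]
tcp_rot: [-0.701, 0.742, -1.462]
contact_force: [1.4, 0.2, -0.0]
finger_gap: 0.0938
```

```bash
python3 - <<'E'
from tgt import *
show()
t=bot.camera("top");s=bot.camera("side");M=padR(PSI)
P=(box(.124,.06,0,.013)+[.062,0,0])@M.T+PAD
o=[]
for c,x,y in((t,310,150),(s,235,90)):
    im=cv2.resize(c["frame"][y:y+75,x:x+50,::-1],(400,600),interpolation=cv2.INTER_CUBIC);q=((proj(c,P)-[x,y]+.5)*8).astype(int)
    for i in range(8):
        for j in(1,2,4):
            if i^j>i: cv2.line(im,tuple(map(int,q[i])),tuple(map(int,q[i^j])),(0,255,0),1)
    o.append(im)
cv2.imwrite("pics/end.png",np.hstack(o))
bt=[(t,mask(t,(510,250,590,345),(105,125),150,50)),(s,mask(s,(390,170,445,250),(105,118),170,50))]
for q in(bt,bt[:1]):print("blue",fit(onpad,q,[.5,-.28,0],[.01,.01,.1]))
ot=mask(t,(340,220,475,385),(3,12),190,70);print("orange",fit(flat(.005),[(t,ot)],[.517,-.013,-.16],[.01,.01,.1]))
cv2.imwrite("pics/endtop.png",cv2.resize(t["frame"][:,:,::-1],(640,480)))
E
```

```text
t 17.0 pos [ 0.2061 -0.2772  0.3737] gap 0.09383213986159412 F [ 1.4  0.2 -0. ] j [-1.49 -0.11  2.13  0.71  1.17 -0.2 ]
blue (array([ 0.50209689, -0.27953685, -0.02888685]), np.float64(0.7175253549392133))
blue (array([ 0.49756356, -0.28054049, -0.01063673]), np.float64(0.9273481618352326))
orange (array([ 0.64014491, -0.03119143,  0.04658556]), np.float64(0.001201521491753936))
```

View pics/end.png

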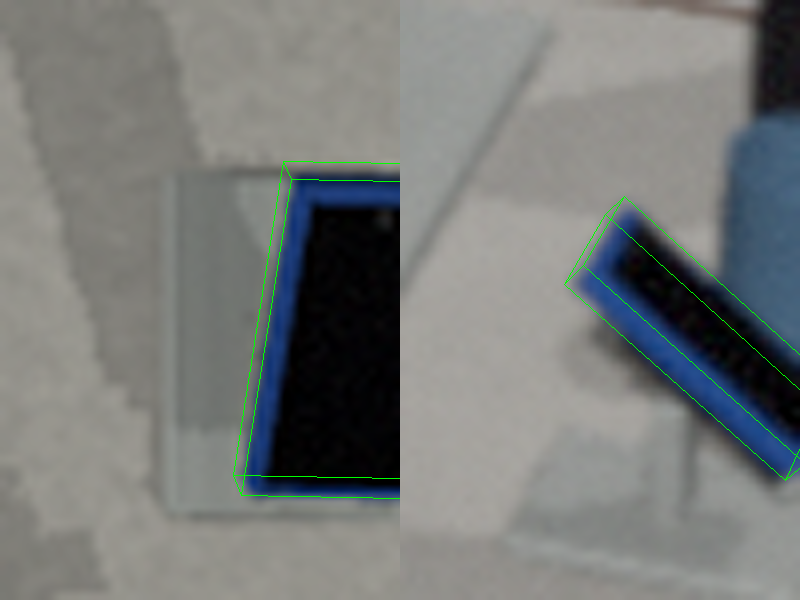

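View pics/endtop.png

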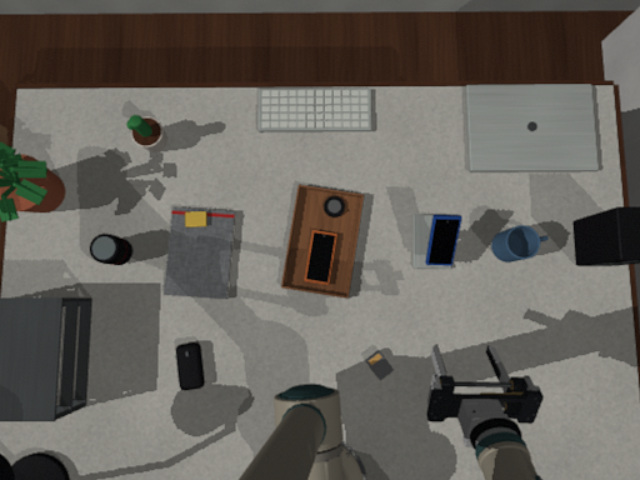

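```bash
python3 -c "
from plant import bot
print(bot.hand_in())"
```

```text
the job is handed in; nothing more can be done
None
```

The orange phone now lies in the tray and the blue phone is on the charging stand. I handed the job in at 17 s of the 53 s allowed; the hand-in gave no verdict.

- **Orange phone:** I lifted it off the pad and lowered it until it touched the tray floor at about 10 N. I then released it, and the pictures show it flat, screen up, about 40 mm to the −x side of the tray centre and clear of the lens cap.
- **Blue phone:** I pressed it onto the pad and slid it down the slope until the force along the slope rose, which I took as the lip. I then released it. The final top-view fit puts it about 2.5 mm off the pad's middle line (limit 10 mm) and about 0.8° off the slope line (limit 8°). Its position along the slope matches where the orange phone sat at the start.
- **Bystanders:** the lens, mug, lens cap and card case look unmoved in the last top picture. I did not measure them. The arm was clear of everything, with the gripper open.

**Checks that failed or disagreed:**
- **Side camera:** it reads objects 2–4 mm (about 12 mm for the orange phone on the stand) further to +y than the top camera. The fit of the blue phone using both cameras was therefore poor (overlap 0.72, against 0.93 from the top alone), partly because the mask for the side picture cut the phone off. I relied on the top camera and the contact forces.
- **Lip position:** the phone met the lip about 3 mm lower than my fitted pad position predicted.
- **Orange phone's final fit:** the numeric fit failed because its mask picked the wrong region. Its resting pose is confirmed only by the pictures and the touchdown force.

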